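# Wind the cabinet's centre foot down to its packing plate

## Robot

A 7-joint arm with a two-finger parallel gripper is mounted at the origin on the work surface. World frame = base frame: x ahead of the robot, y to its left, z up, the work surface at z = 0. Lengths are in m, angles in rad, forces in N, time in s.
With the tool pointing down it reaches from about 0.425 to 0.925 m from the base axis. Payload 6.8 kg.
Tool frame: the origin (TCP) lies midway between the tips of the shut fingers; the grasp point (between the pads) lies 19 mm behind it; z points along the fingers, y is the line along which they close (so a half turn about z gives the same grasp; the last joint's range is limited). The gripper opens to 85 mm and grips with 20 to 120 N. Pads are 22 mm wide; open, the fingers measure 114 mm over their backs; the gripper's body (76 mm by 85 mm) begins 54 mm behind the grasp point. The pads swing forward as they close: fully open they stand 13 mm farther back than shut.
Start: joints at [1.239, 0.477, 0.022, 1.555, -0.011, 1.109, -0.083], TCP at [0.15, -0.658, 0.231] pointing down, gripper open.
Joint ranges: [-2.96, 2.96], [-0.34, 2.1], [-1.41, 1.46], [0.24, 2.44], [-1.37, 4.51], [0.17, 1.92], [-2.96, 2.96]. Speed limits (rad/s): [2.39, 2.39, 3.14, 3.14, 3.14, 3.14, 3.14].

## Interface

Orientations are given as a rotation vector (axis times angle).
In Python, from bench import status, vision, r gives the robot as it stands. The module is installed in compiled form; this text tells all that it offers.
- The arm moves only by the shell command python3 -m handwheel 'ROWS' [OPENING] [FORCE]. ROWS is JSON, a list of rows, each an object with "dp": the shift along the tool's x, y, z in m, a list of three; "delta_rot": the turn, a rotation vector about the tool's x, y, z in rad, a list of three. In form: [{"dp": [x, y, z], "delta_rot": [rx, ry, rz]}, ...]. A call has 1 to 12 rows; each row is the pose to reach, as a shift and turn from the pose commanded when the call began, along the tool's axes at that moment; what a row does not reach only later rows make up. A row lasts 1/8 s, in which the tool goes at most 62.5 mm and 10.7 degrees, less where a joint would pass 70% of its speed; a pose out of reach is approached as far as the arm can. A call with a gripper value outside its range is refused whole. OPENING is the opening, from 0 (shut) to 1 (fully open), set as the call begins (- or left out, the last holds). The fingers move at their own pace and stop on an object; FORCE is the grip in N (left out, the last holds). Time passes only in rows, so rows that repeat a pose let the fingers close. It gives the time, the measured TCP pose, the force, the opening and the grip force at its end, in the units of the state.
- status.get_obs(): the state, without advancing time (a new reading comes with each control period).
- vision.grab_frame(name): name is "side" or "top" or "wrist"; returns a dict with "img" (420x560x3 uint8, blue, green, red), "fovy" (degrees; the focal length in pixels is half the picture's height over the tangent of half this angle, whatever the lens; pixels are square), "cx", "cy" (the principal point, pixels), "world_from_camera" (4x4, takes a point from camera to world coordinates). Camera axes: x right, y up, looking along -z (the intrinsics and any distortion apply to the point x, -y, -z); pixel columns grow to the right and rows downward; lengths in m; the calibration is good to about 2 mm. The wrist camera is an equidistant fisheye: a pixel r from the principal point sees the ray r / f radians off the axis. A picture is of the moment at which its call begins. There is no depth.
- r.hand_in(): hands the job in; it is judged then, once.
The state is a dict: "clock": time; "joints": joint angles; "qvel": joint speeds; "tau": joint torques, N m; "tcp_pos": TCP position; "orientation": TCP orientation; "contact_force": force on the tool from outside, world axes, zero at the start; "moment": the same for the moment, N m; "grip_width": finger opening in m; "gripper_force": force on a finger pad.
Only numpy, scipy, OpenCV 4.12 (cv2) and the standard library are available. Lean on these libraries where they do the work, as an engineer would, in place of code of your own. Each camera call takes 0.05 s, during which the arm holds its last target. There are 200 camera calls.

## Task

Pull the transit pin that blocks the crank on the small cabinet base and lay it in the grey parts tray with the open lid. Then wind the crank clockwise to screw the foot under the base down until it just bears on the packing plate below: in firm, light contact, but never screwed hard against it. Leave the other parts lying where they are.

Things in the scene. Friction and masses are not known exactly. Their poses are not given: they have to be found in the camera images.
- plinth: Base of a small cabinet, fixed: an oak board 220 (x) by 250 (y) by 18 mm, top 75 mm above the work surface, on four black corner feet. Origin on the work surface under the board's centre. The adjustable foot's vertical axis is at x = -70, y = 0 mm in this frame (middle of the side facing the robot).
- adjuster (a joint): Turn of the crank in rad, 0 at the start (crank arm along the base's -x), growing clockwise seen from above, which lowers crank and foot together 8 mm per full turn (1.27 mm per rad); limits -0.5 and 9. Thread friction is about 0.08 N m, i.e. 2 N at the handle. It stays where it is left. The transit pin stops the arm at about 1.5 rad.
- handle_mid (a point): Point on the axis of the crank's upright black handle, 45 mm from the foot's axis: a round grip 16 mm dia, 40 mm high, spinning freely on the arm, so it can be held at a fixed tool yaw while the hand follows the circle. This point is 24 mm above its lower end, 16 mm below its top, 62 mm above the board at the start; the steel arm below it (14 mm wide) has its top 28 mm lower.
- foot_sole: Black round rubber foot under the board, 50 mm dia, 8 mm thick, one rigid part with the stem and crank arm; origin at the centre of its underside, 21.5 mm above the work surface at the start.
- foot_spot (a point): Point on the work surface under the foot's axis, where a loose 60 mm square rubber-faced steel packing plate lies on a shim; the height is not given. The foot's gap is 3 to 8 mm at the start (touch after 2.4 to 6.3 rad). The shim is springy: load grows about 16 N per rad past first touch, and rubbing makes the handle heavier by about 0.3 to 0.6 N per N of load.
- pin: Transit pin, upright: steel shaft 10 mm dia, black head 18 mm dia and 14 mm high on top, 62 mm tall in all. Origin at its lower end, z towards the head. It stands loosely in a steel sleeve (13 mm bore, 16 mm high) on the board, 30 mm from the foot's axis; lift it straight up at least 20 mm to free it.
- tray: Grey plastic parts tray, fixed: 150 (x) by 130 (y) by 30 mm high, walls and floor 3 mm, empty. Origin at the centre of its underside. Its lid stands open on the +x edge, leaning outward, 135 mm high.
- dowel0: beech dowel, 8 mm dia, 35 mm long, lying. Not needed; leave it.
- dowel1: beech dowel, 8 mm dia, 35 mm long, lying. Not needed; leave it.
- dowel2: beech dowel, 8 mm dia, 35 mm long, lying on the cabinet base. Not needed; leave it.
- cam_lock: zinc cam lock, disc 15 mm dia, 11 mm high, on the cabinet base. Not needed; leave it.
- hex_key: steel hex key, L shape, 75 by 25 mm, 6 mm thick. Not needed; leave it.
- screwdriver: red-handled screwdriver, 200 mm long, lying. Not needed; leave it.
- mallet: rubber mallet, 220 mm long, lying. Not needed; leave it.

How it is judged:
On the way, in this order (a step that is already met when the one before it is completed fails the run):
1. the pin lies in the tray, let go (x of pin in the frame of tray between -0.07 and 0.07 m and y of pin in the frame of tray between -0.06 and 0.06 m and z of pin in the frame of tray between -0.005 and 0.04 m and contact force between the fingers and pin below 0.1 N), for 0.2 s.
2. the foot bears lightly on the packing plate (contact force between foot_sole and anything else between 1 and 12 N), for 0.3 s.
At the end, for the whole second after the job is handed in: The pin rests inside the tray (its origin within 70 mm by 60 mm of the tray's centre and less than 40 mm above its underside), and the foot presses on the packing plate with more than 1 N and less than 12 N (all of step 1 and all of step 2 and linear speed of pin below 0.02 m/s); the robot touches nothing.
It fails at once if the foot is screwed hard onto the packing plate (over 30 N) (contact force between foot_sole and anything else above 30 N).
It fails at once if one of the other parts is shifted by more than 25 mm (distance of any of dowel0, dowel1, dowel2, cam_lock, hex_key, screwdriver, mallet from where it was at the start of the episode above 0.025 m).
It also fails if it takes over 70 s, if anything falls off the work surface, if the arm or the gripper's body presses on something with over 40 N, if the wrist force passes 120 N, or if a joint passes its speed limit or range.

## Working session

There is one attempt and no reset: what is moved stays moved. The work goes in short steps, Python scripts to look and compute and a shell command to move; the robot and the scene stay as the last step left them, time stands still between calls to the robot, and variables do not carry over. Pictures are saved under pics/ and viewed, at most 10 in all, crops included, and the job is handed in when it is done.

```bash
mkdir -p pics
cat > h.py <<'E'
import numpy as np,cv2
from bench import status,vision,r
from scipy.spatial.transform import Rotation as R
def save(n,f): cv2.imwrite(f'pics/{f}.png',n['img'])
E
python3 - <<'E'
from h import *
import pickle
for c in ['top','side']:
    g=vision.grab_frame(c); save(g,c+'0'); pickle.dump(g,open(c+'0.pkl','wb')); print(c,g['fovy'],g['cx'],g['cy'],g['world_from_camera'].round(3).tolist())
print(status.get_obs())
E
```

```text
top 52.15880810237219 278.3828013688238 202.6627841353097 [[0.028, 0.996, -0.082, 0.479], [-0.999, 0.03, 0.019, 0.016], [0.021, 0.081, 0.996, 1.252], [0.0, 0.0, 0.0, 1.0]]
side 49.730325505504005 283.13508206960455 210.6309181325281 [[-0.729, 0.397, -0.558, 0.004], [-0.685, -0.431, 0.587, 0.608], [-0.007, 0.81, 0.586, 0.726], [0.0, 0.0, 0.0, 1.0]]
{'clock': 0.1, 'joints': array([ 1.23890165,  0.47773509,  0.02232872,  1.55631982, -0.01149539,
        1.10931977, -0.08309836]), 'qvel': array([-0.0014293 , -0.00185729,  0.00137524, -0.00327118, -0.00061373,
        0.00142294, -0.0010796 ]), 'tau': array([ 2.83191177e-03, -5.97764969e+01,  1.61289018e+00, -2.81957889e+01,
        1.27759221e-02,  4.99271511e-03,  1.11973176e-05]), 'tcp_pos': array([ 0.14968422, -0.65765537,  0.23042468]), 'orientation': array([-3.12032268e+00, -3.50677975e-01,  4.73880251e-04]), 'contact_force': array([-0.53473296,  0.19551129, -0.28573837]), 'moment': array([-0.04222132,  0.00273525,  0.03870188]), 'gripper_force': 0.0, 'grip_width': 0.08522133206006534}
```

View pics/top0.png

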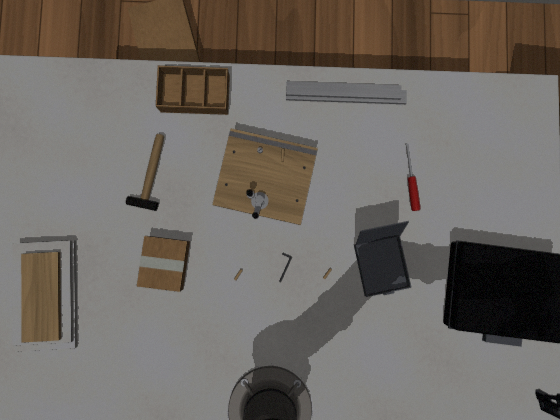

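View pics/side0.png

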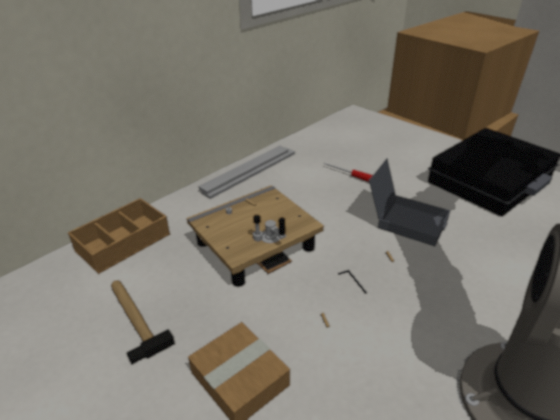

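The top view shows the plinth around (265,176), the crank and pin near (255,200), and the tray at (383,265). I'll enlarge the crank in both views.

Run:
```python
import pickle,cv2,numpy as np
t=pickle.load(open('top0.pkl','rb'))['img'];s=pickle.load(open('side0.pkl','rb'))['img']
a=cv2.resize(t[170:225,225:290],(400,338),interpolation=cv2.INTER_CUBIC)   # x6.154
b=cv2.resize(s[205:265,235:300],(400,369),interpolation=cv2.INTER_CUBIC)
c=cv2.resize(t[215:302,345:415],(400,497),interpolation=cv2.INTER_CUBIC) #5.714
o=np.zeros((600,800,3),np.uint8);o[:338,:400]=a;o[:369,400:]=b
cv2.imwrite('pics/crop1.png',cv2.convertScaleAbs(o[:370],alpha=1.6))
o=np.zeros((500,800,3),np.uint8);o[:497,:400]=c;o[:480,400:]=cv2.resize(t[120:228,210:320][:, :],(400,393)).copy() if 0 else 0
d=cv2.resize(t[120:230,208:322],(400,386),interpolation=cv2.INTER_CUBIC) #3.509
o[:386,400:]=d
cv2.imwrite('pics/crop2.png',cv2.convertScaleAbs(o,alpha=1.6))
```

```text
(no output)
```

View pics/crop1.png

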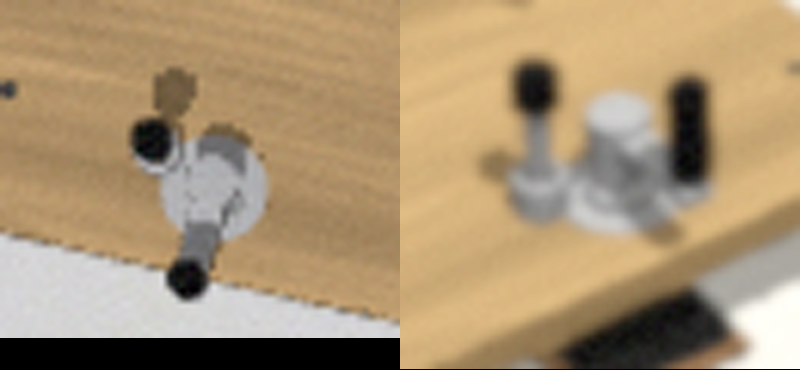

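View pics/crop2.png

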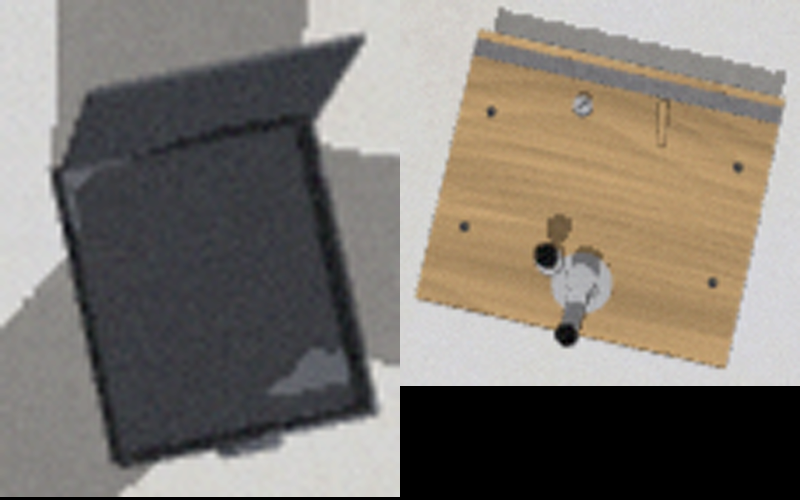

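```bash
cat >> h.py <<'E'
def ray(g,u,v):
    f=210/np.tan(np.radians(g['fovy']/2)); T=g['world_from_camera']
    d=T[:3,:3]@np.array([(u-g['cx'])/f,-(v-g['cy'])/f,-1]); return T[:3,3],d/np.linalg.norm(d)
def atz(g,u,v,z):
    o,d=ray(g,u,v); return o+d*(z-o[2])/d[2]
def tri(a,b):
    (o,d),(p,e)=a,b
    k=np.linalg.lstsq(np.c_[d,-e],p-o,rcond=None)[0]; A=o+k[0]*d;B=p+k[1]*e
    return (A+B)/2,np.linalg.norm(A-B)
E
python3 - <<'E'
from h import *
import pickle
t=pickle.load(open('top0.pkl','rb'));s=pickle.load(open('side0.pkl','rb'))
A=lambda u,v:(225+u/6.154,170+v/6.154); B=lambda u,v:(235+(u-400)/6.154,205+v/6.154)
D=lambda u,v:(208+(u-400)/3.509,120+v/3.509); C=lambda u,v:(345+u/5.714,215+v/5.714)
print('pin',tri(ray(t,*A(152,140)),ray(s,*B(535,87))), atz(t,*A(152,140),.135),atz(s,*B(535,87),.130))
print('handle',atz(t,*A(186,276),.151), 'side mid',atz(s,*B(690,130),.133))
print('hub top side', [atz(s,*B(618,108),z).round(3) for z in (.1,.11,.12)], 'disc', atz(t,*A(214,190),.078))
c=np.array([atz(t,*D(*p),.075) for p in [(479,32),(783,98),(727,368),(416,298)]])
print('board',c.round(4).tolist(),c.mean(0))
# rows: far-left, far-right, near-right, near-left  (x up in image, y left)
ex=(c[0]+c[1]-c[2]-c[3])[:2]; ey=(c[0]+c[3]-c[1]-c[2])[:2]
print(np.degrees(np.arctan2(ex[1],ex[0])),np.degrees(np.arctan2(-ey[0],ey[1])),np.linalg.norm(ex)/2,np.linalg.norm(ey)/2)
yw=np.arctan2(ex[1],ex[0]); print('axis',c.mean(0)[:2]-.07*ex/np.linalg.norm(ex))
c=np.array([atz(t,*C(*p),.030) for p in [(58,170),(312,118),(374,410),(118,464)]])
print('tray',c.round(4).tolist(),c.mean(0))
for n,p in dict(hexk=(285,268),d0=(239,273),d1=(327,273)).items(): print(n,atz(t,*p,.004))
E
```

```text
pin (array([0.5948336 , 0.07085375, 0.12720675]), np.float64(0.0009275832485043065)) [0.59436962 0.07079068 0.135     ] [0.59169358 0.07308999 0.13      ]
handle [0.53613878 0.05394261 0.151     ] side mid [0.53146301 0.05662678 0.133     ]
hub top side [array([0.589, 0.034, 0.1  ]), array([0.58 , 0.044, 0.11 ]), array([0.571, 0.053, 0.12 ])] disc [0.57869168 0.04520625 0.078     ]
board [[0.7771, 0.133, 0.075], [0.7318, -0.1099, 0.075], [0.5162, -0.0704, 0.075], [0.5639, 0.1743, 0.075]] [0.64727224 0.03178522 0.075     ]
-10.667232264434402 -10.794476910213751 0.2181426662959693 0.24820236434371729
axis [0.57848192 0.04474254]
tray [[0.4655, -0.2288, 0.03], [0.495, -0.356, 0.03], [0.3515, -0.3876, 0.03], [0.3219, -0.2605, 0.03]] [ 0.40845266 -0.30825463  0.03      ]
hexk [ 0.39286744 -0.03180058  0.004     ]
d0 [0.37511185 0.1001444  0.004     ]
d1 [ 0.38177808 -0.15352641  0.004     ]
```

```bash
cat >> h.py <<'E'
def go(p,ydir,tilt=0):
    """dp/delta_rot to TCP p, tool down, tool y at ydir deg (mod 180), then tilted about tool y"""
    s=status.get_obs(); C=R.from_rotvec(s['orientation']); best=None
    for k in (0,180):
        a=np.radians(ydir+k); y=np.array([np.cos(a),np.sin(a),0]); z=np.array([0,0,-1.]); x=np.cross(y,z)
        T=R.from_matrix(np.c_[x,y,z])*R.from_euler('y',tilt); d=(C.inv()*T).as_rotvec()
        if best is None or np.linalg.norm(d)<np.linalg.norm(best): best=d
    print('dp',C.inv().apply(np.array(p)-s['tcp_pos']).round(4),'rot',best.round(3))
E
python3 - <<'E'
from h import *
go([.5945,.071,.2],-32)
E
```

```text
dp [ 0.5955 -0.6117  0.0314] rot [-0.002 -0.001 -0.788]
```

```bash
python3 -m handwheel '[{"dp":[0.3,-0.306,0],"delta_rot":[0,0,-0.39]},{"dp":[0.3,-0.306,0],"delta_rot":[0,0,-0.39]},{"dp":[0.3,-0.306,0],"delta_rot":[0,0,-0.39]},{"dp":[0.3,-0.306,0],"delta_rot":[0,0,-0.39]},{"dp":[0.3,-0.306,0],"delta_rot":[0,0,-0.39]},{"dp":[0.3,-0.306,0],"delta_rot":[0,0,-0.39]},{"dp":[0.3,-0.306,0],"delta_rot":[0,0,-0.39]}]' 0.6 30
python3 - <<'E'
from h import *
print(status.get_obs()['joints'].round(2)); go([.5945,.071,.2],-32)
E
```

```text
clock: 0.98
tcp_pos: [0.3752, -0.2909, 0.2313]
orientation: [-2.994, -0.951, -0.0]
contact_force: [0.6, 0.5, -0.2]
grip_width: 0.0511
gripper_force: 0.0
[ 0.78  0.16 -0.28  2.    0.05  0.98 -0.48]
dp [ 0.3879 -0.1691  0.0313] rot [-0.    -0.    -0.397]
```

```bash
python3 -m handwheel '[{"dp":[0.388,-0.169,0.031],"delta_rot":[0,0,-0.397]},{"dp":[0.388,-0.169,0.031],"delta_rot":[0,0,-0.397]},{"dp":[0.388,-0.169,0.031],"delta_rot":[0,0,-0.397]},{"dp":[0.388,-0.169,0.031],"delta_rot":[0,0,-0.397]},{"dp":[0.388,-0.169,0.031],"delta_rot":[0,0,-0.397]},{"dp":[0.388,-0.169,0.031],"delta_rot":[0,0,-0.397]},{"dp":[0.388,-0.169,0.031],"delta_rot":[0,0,-0.397]},{"dp":[0.388,-0.169,0.031],"delta_rot":[0,0,-0.397]},{"dp":[0.388,-0.169,0.031],"delta_rot":[0,0,-0.397]}]'
python3 - <<'E'
from h import *
g=vision.grab_frame('wrist'); cv2.imwrite('pics/w1.png',g['img'])
print(status.get_obs()['joints'].round(2)); go([.5945,.071,.110],-32)
T=g['world_from_camera']; f=210/np.radians(g['fovy']/2) ; f2=210/np.tan(np.radians(g['fovy']/2))
for P in ([.5945,.071,.137],[.5343,.0534,.153]):
    c=T[:3,:3].T@(np.array(P)-T[:3,3]); c=c*[1,-1,-1]; th=np.arccos(c[2]/np.linalg.norm(c)); u=c[:2]/np.linalg.norm(c[:2])
    print(np.array([g['cx'],g['cy']])+f2*th*u)
E
```

```text
clock: 2.1
tcp_pos: [0.5937, 0.0677, 0.1997]
orientation: [2.749, 1.521, -0.003]
contact_force: [0.1, -0.7, 0.1]
grip_width: 0.051
gripper_force: 0.0
[ 0.18  0.43 -0.51  1.75  0.24  1.02 -0.99]
dp [ 0.0041 -0.0015  0.0899] rot [-0.     0.002 -0.003]
[274.90103291 219.7436081 ]
[214.86143991 290.77902288]
```

View pics/w1.png

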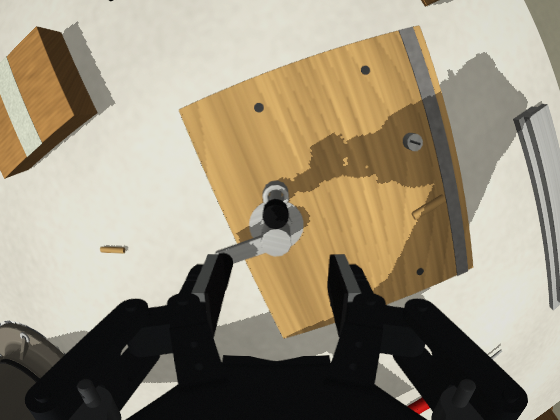

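The wrist view puts the pin head at (275,213), centred between the fingers and within about 2 mm of the prediction. I'll go down.

```bash
python3 -m handwheel '[{"dp":[0,0,0.03],"delta_rot":[0,0,0]},{"dp":[0,0,0.06],"delta_rot":[0,0,0]},{"dp":[0,0,0.09],"delta_rot":[0,0,0]},{"dp":[0,0,0.09],"delta_rot":[0,0,0]},{"dp":[0,0,0.09],"delta_rot":[0,0,0]}]'
python3 - <<'E'
from h import *
go([.5945,.071,.110],-32)
E
```

```text
clock: 2.78
tcp_pos: [0.5949, 0.0676, 0.1116]
orientation: [2.749, 1.519, 0.002]
contact_force: [-1.2, -0.1, 1.3]
grip_width: 0.0514
gripper_force: 0.0
dp [ 0.0027 -0.0021  0.0016] rot [ 0.001 -0.001 -0.003]
```

```bash
python3 -m handwheel '[{"dp":[0.0025,-0.002,0],"delta_rot":[0,0,0]},{"dp":[0.0025,-0.002,0],"delta_rot":[0,0,0]},{"dp":[0.0025,-0.002,0],"delta_rot":[0,0,0]},{"dp":[0.0025,-0.002,0],"delta_rot":[0,0,0]},{"dp":[0.0025,-0.002,0],"delta_rot":[0,0,0]},{"dp":[0.0025,-0.002,0],"delta_rot":[0,0,0]}]' 0 40;  python3 -m handwheel '[{"dp":[0,0,-0.02],"delta_rot":[0,0,0]},{"dp":[0,0,-0.04],"delta_rot":[0,0,0]},{"dp":[0,0,-0.08],"delta_rot":[0,0,0]},{"dp":[0,0,-0.13],"delta_rot":[0,0,0]},{"dp":[0,0,-0.13],"delta_rot":[0,0,0]}]'
python3 - <<'E'
from h import *
C=np.radians(-12.2); 
print(status.get_obs()['joints'].round(2))
go([.408,-.308,.25],-102)
E
```

```text
clock: 3.52
tcp_pos: [0.5948, 0.0721, 0.1115]
orientation: [2.748, 1.521, 0.003]
contact_force: [-0.7, 0.7, 5.8]
grip_width: 0.0168
gripper_force: 39.0
clock: 4.15
tcp_pos: [0.5965, 0.0726, 0.2463]
orientation: [2.746, 1.519, 0.014]
contact_force: [0.8, 0.5, -0.1]
grip_width: 0.0163
gripper_force: 39.1
[ 0.18  0.39 -0.53  1.7   0.22  1.1  -0.97]
dp [-0.4225  0.0425 -0.006 ] rot [ 0.003 -0.01   1.22 ]
```

Run:
```python
from h import *
go([.406,-.299,.23],12.4);go([.406,-.299,.1],12.4,-.6)
```

```text
dp [-0.4161  0.0359  0.014 ] rot [ 0.009 -0.003 -0.776]
dp [-0.4169  0.035   0.144 ] rot [-0.224 -0.572 -0.755]
```

```bash
python3 -m handwheel '[{"dp":[-0.416,0.036,0.01],"delta_rot":[0,0,-0.776]},{"dp":[-0.416,0.036,0.01],"delta_rot":[0,0,-0.776]},{"dp":[-0.416,0.036,0.01],"delta_rot":[0,0,-0.776]},{"dp":[-0.416,0.036,0.01],"delta_rot":[0,0,-0.776]},{"dp":[-0.416,0.036,0.01],"delta_rot":[0,0,-0.776]},{"dp":[-0.416,0.036,0.01],"delta_rot":[0,0,-0.776]},{"dp":[-0.416,0.036,0.01],"delta_rot":[0,0,-0.776]},{"dp":[-0.416,0.036,0.01],"delta_rot":[0,0,-0.776]},{"dp":[-0.416,0.036,0.01],"delta_rot":[0,0,-0.776]}]'
python3 - <<'E'
from h import *
print(status.get_obs()['joints'].round(2))
go([.406,-.299,.1],12.4,-.6);go([.406,-.299,.0385],12.4,-.6)
E
```

```text
clock: 5.28
tcp_pos: [0.4034, -0.2994, 0.2304]
orientation: [-1.969, -2.448, -0.001]
contact_force: [0.0, -0.2, -0.7]
grip_width: 0.0168
gripper_force: 39.2
[ 0.96  0.24 -0.51  1.93  0.14  1.01  0.6 ]
dp [-0.0002  0.0026  0.1304] rot [ 0.    -0.601 -0.001]
dp [-0.0003  0.0025  0.1919] rot [ 0.    -0.601 -0.001]
```

```bash
python3 -m handwheel '[{"dp":[0,0.002,0.05],"delta_rot":[0,-0.18,0]},{"dp":[0,0.002,0.09],"delta_rot":[0,-0.36,0]},{"dp":[0,0.002,0.12],"delta_rot":[0,-0.54,0]},{"dp":[0,0.002,0.14],"delta_rot":[0,-0.6,0]},{"dp":[0,0.002,0.165],"delta_rot":[0,-0.6,0]},{"dp":[0,0.002,0.18],"delta_rot":[0,-0.6,0]},{"dp":[0,0.002,0.18],"delta_rot":[0,-0.6,0]}]'
python3 - <<'E'
from h import *
go([.406,-.299,.0385],12.4,-.6)
E
```

```text
clock: 6.15
tcp_pos: [0.4052, -0.2963, 0.0481]
orientation: [1.642, 2.058, -0.51]
contact_force: [0.2, -0.2, -0.6]
grip_width: 0.0162
gripper_force: 39.2
dp [0.0031 0.0003 0.0095] rot [-0.001 -0.004  0.007]
```

```bash
python3 -m handwheel '[{"dp":[0.003,0,0.009],"delta_rot":[0,0,0]},{"dp":[0.003,0,0.009],"delta_rot":[0,0,0]}]'; python3 -m handwheel '[{"dp":[0,0,0],"delta_rot":[0,0,0]},{"dp":[0,0,0],"delta_rot":[0,0,0]},{"dp":[0,0,0],"delta_rot":[0,0,0]},{"dp":[0,0,-0.04],"delta_rot":[0,0,0]},{"dp":[0,0,-0.09],"delta_rot":[0,0,0]},{"dp":[0,0,-0.15],"delta_rot":[0,0.15,0]},{"dp":[0,0,-0.18],"delta_rot":[0,0.3,0]},{"dp":[0,0,-0.18],"delta_rot":[0,0.45,0]},{"dp":[0,0,-0.18],"delta_rot":[0,0.6,0]},{"dp":[0,0,-0.18],"delta_rot":[0,0.6,0]}]' 0.45
python3 - <<'E'
from h import *
for c in ['wrist','top']:
    g=vision.grab_frame(c); 
    if c=='wrist': a=g['img']
    else: b=cv2.resize(g['img'][200:310,330:430],None,fx=2.5,fy=2.5)
o=np.zeros((420,810,3),np.uint8); o[:,:560]=a; o[:275,560:]=cv2.convertScaleAbs(b,alpha=1.5)
cv2.imwrite('pics/rel.png',o[:,:800])
print(status.get_obs()['joints'].round(2))
go([.534,.0535,.22],-77)
E
```

```text
clock: 6.4
tcp_pos: [0.4065, -0.3029, 0.042]
orientation: [1.648, 2.046, -0.509]
contact_force: [-0.1, -0.1, 0.4]
grip_width: 0.0164
gripper_force: 39.2
clock: 7.65
tcp_pos: [0.385, -0.2029, 0.1911]
orientation: [1.968, 2.448, 0.007]
contact_force: [-0.8, 0.3, -0.8]
grip_width: 0.0383
gripper_force: 0.0
[ 0.68  0.15 -0.36  2.12  0.07  0.87  0.49]
dp [ 0.222   0.2005 -0.0293] rot [ 1.000e-03 -1.000e-03  1.555e+00]
```

View pics/rel.png

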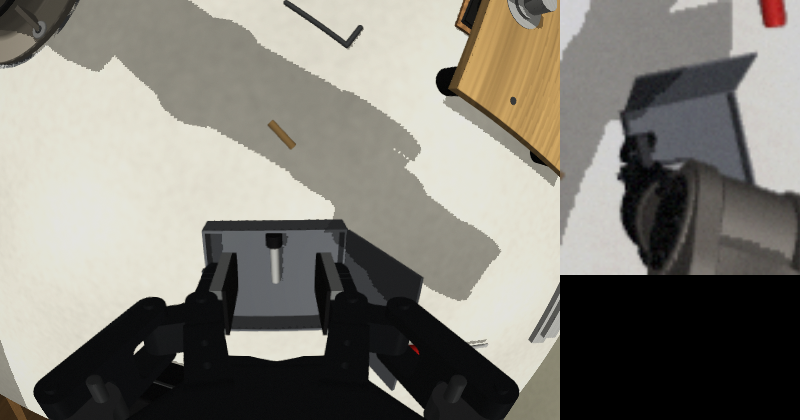

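The pin lies in the tray, with its head at (275,240) and the shaft to (275,280) in the wrist view. It is free of the fingers. Next is the handle.

Run:
```python
from h import *
go([.5345,.0535,.2],12.4)
```

```text
dp [ 0.2219  0.201  -0.0093] rot [ 0.002 -0.    -0.006]
```

```bash
python3 -m handwheel '[{"dp":[0.222,0.201,-0.009],"delta_rot":[0,0,0]},{"dp":[0.222,0.201,-0.009],"delta_rot":[0,0,0]},{"dp":[0.222,0.201,-0.009],"delta_rot":[0,0,0]},{"dp":[0.222,0.201,-0.009],"delta_rot":[0,0,0]},{"dp":[0.222,0.201,-0.009],"delta_rot":[0,0,0]},{"dp":[0.222,0.201,-0.009],"delta_rot":[0,0,0]},{"dp":[0.222,0.201,-0.009],"delta_rot":[0,0,0]}]' 0.45
python3 - <<'E'
from h import *
g=vision.grab_frame('wrist'); cv2.imwrite('pics/w2.png',g['img'])
T=g['world_from_camera']; f2=210/np.tan(np.radians(g['fovy']/2))
for P in ([.5345,.0535,.153],[.5345,.0535,.113],[.5785,.045,.11]):
    c=T[:3,:3].T@(np.array(P)-T[:3,3]); c=c*[1,-1,-1]; th=np.arccos(c[2]/np.linalg.norm(c)); u=c[:2]/np.linalg.norm(c[:2])
    print(np.array([g['cx'],g['cy']])+f2*th*u)
print(status.get_obs()['joints'].round(2)); go([.5345,.0535,.122],12.4)
E
```

```text
clock: 8.62
tcp_pos: [0.5318, 0.057, 0.1981]
orientation: [1.968, 2.448, -0.003]
contact_force: [-1.3, -0.9, -0.2]
grip_width: 0.0386
gripper_force: 0.0
[278.44711646 240.27763581]
[278.10649811 218.43847509]
[330.79200571 238.37389472]
[ 0.21  0.33 -0.52  1.9   0.2   0.97 -0.19]
dp [-0.003   0.0021  0.0762] rot [-0.001  0.002 -0.001]
```

View pics/w2.png

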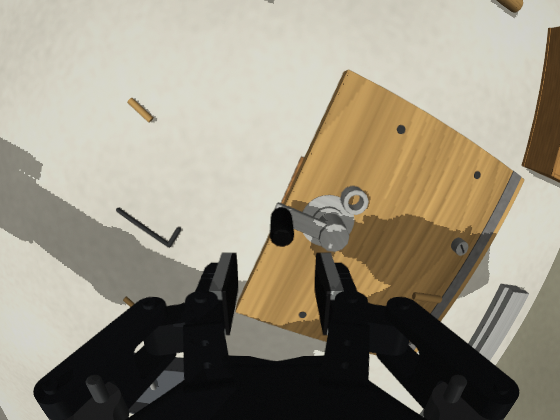

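The handle top is at (282,237), against a predicted (278,240), so it is within about 2 mm. I'll descend and grip.

```bash
python3 -m handwheel '[{"dp":[-0.002,0.002,0.03],"delta_rot":[0,0,0]},{"dp":[-0.002,0.002,0.06],"delta_rot":[0,0,0]},{"dp":[-0.002,0.002,0.076],"delta_rot":[0,0,0]},{"dp":[-0.002,0.002,0.076],"delta_rot":[0,0,0]},{"dp":[-0.002,0.002,0.076],"delta_rot":[0,0,0]}]'; python3 -m handwheel '[{"dp":[0,0,0],"delta_rot":[0,0,0]},{"dp":[0,0,0],"delta_rot":[0,0,0]},{"dp":[0,0,0],"delta_rot":[0,0,0]},{"dp":[0,0,0],"delta_rot":[0,0,0]},{"dp":[0,0,0],"delta_rot":[0,0,0]}]' 0 40
python3 - <<'E'
from h import *
s=status.get_obs();print(s['contact_force'],s['moment'],s['tcp_pos'])
go(s['tcp_pos'],12.4)
E
```

```text
clock: 9.3
tcp_pos: [0.5359, 0.0555, 0.1237]
orientation: [1.969, 2.447, 0.002]
contact_force: [0.2, -0.7, 0.8]
grip_width: 0.0383
gripper_force: 0.0
clock: 9.93
tcp_pos: [0.5358, 0.0557, 0.1236]
orientation: [1.968, 2.447, 0.001]
contact_force: [-1.3, -0.5, 6.7]
grip_width: 0.0151
gripper_force: 39.1
[-1.28239652 -0.50628305  6.65467391] [-0.0472614   0.29847034 -0.01596982] [0.53578152 0.05571184 0.12361747]
dp [0. 0. 0.] rot [ 0.001  0.    -0.   ]
```

```bash
cat >> h.py <<'E'
A0=np.radians(169.3); AX=np.array([.53578,.05571])-.045*np.array([np.cos(A0),np.sin(A0)])
def P(a): return np.array([*(AX+.045*np.array([np.cos(A0-a),np.sin(A0-a)])),-.00127*a])
def wind(a0,aa):
    C=R.from_rotvec([1.968,2.447,0])
    for a in aa: print(round(a,2),(C.inv().apply(P(a)-P(a0))*1e3).round(1).tolist())
def meas():
    s=status.get_obs(); v=s['tcp_pos'][:2]-AX; th=np.arctan2(v[1],v[0]); a=(A0-th)%(2*np.pi)
    F=s['contact_force']; rad=np.array([np.cos(th),np.sin(th)]); tan=np.array([np.sin(th),-np.cos(th)])
    print(f"t {s['clock']:.2f} a {a:.3f} r {np.linalg.norm(v)*1e3:.2f} z {s['tcp_pos'][2]:.4f} Frad {F[:2]@rad:.2f} Ftan {F[:2]@tan:.2f} Fz {F[2]:.2f} Mz {s['moment'][2]:.3f}")
E
python3 - <<'E'
from h import *
print(AX); wind(0,np.arange(1,13)*.1); wind(1.2,1.2+np.arange(1,13)*.1)
E
```

```text
[0.57999758 0.047355  ]
0.1 [4.0, 2.0, 0.1]
0.2 [7.9, 4.3, 0.2]
0.3 [11.4, 7.1, 0.4]
0.4 [14.7, 10.1, 0.5]
0.5 [17.7, 13.5, 0.6]
0.6 [20.3, 17.2, 0.8]
0.7 [22.5, 21.1, 0.9]
0.8 [24.3, 25.2, 1.0]
0.9 [25.8, 29.5, 1.1]
1.0 [26.7, 33.9, 1.3]
1.1 [27.3, 38.3, 1.4]
1.2 [27.3, 42.8, 1.5]
1.3 [-0.4, 4.5, 0.1]
1.4 [-1.2, 8.9, 0.3]
1.5 [-2.4, 13.2, 0.4]
1.6 [-4.1, 17.4, 0.5]
1.7 [-6.2, 21.4, 0.7]
1.8 [-8.7, 25.1, 0.8]
1.9 [-11.5, 28.6, 0.9]
2.0 [-14.7, 31.8, 1.1]
2.1 [-18.1, 34.7, 1.2]
2.2 [-21.9, 37.2, 1.3]
2.3 [-25.9, 39.3, 1.5]
2.4 [-30.0, 41.0, 1.6]
```

```bash
python3 -m handwheel '[{"dp":[0.004,0.002,0.0001],"delta_rot":[0,0,0]},{"dp":[0.0079,0.0043,0.0002],"delta_rot":[0,0,0]},{"dp":[0.0114,0.0071,0.0004],"delta_rot":[0,0,0]},{"dp":[0.0147,0.0101,0.0005],"delta_rot":[0,0,0]},{"dp":[0.0177,0.0135,0.0006],"delta_rot":[0,0,0]},{"dp":[0.0203,0.0172,0.0008],"delta_rot":[0,0,0]}]'; python3 -c "
from h import *
meas(); wind(.6,.6+np.arange(1,13)*.1)"
```

```text
clock: 10.68
tcp_pos: [0.5482, 0.0792, 0.1228]
orientation: [1.969, 2.447, 0.001]
contact_force: [-1.3, -1.4, 6.5]
grip_width: 0.0149
gripper_force: 39.1
t 10.68 a 0.599 r 44.98 z 0.1228 Frad -0.02 Ftan -1.90 Fz 6.49 Mz 0.020
0.7 [2.2, 3.9, 0.1]
0.8 [4.1, 8.0, 0.3]
0.9 [5.5, 12.3, 0.4]
1.0 [6.4, 16.7, 0.5]
1.1 [7.0, 21.2, 0.6]
1.2 [7.0, 25.6, 0.8]
1.3 [6.7, 30.1, 0.9]
1.4 [5.9, 34.6, 1.0]
1.5 [4.6, 38.9, 1.2]
1.6 [2.9, 43.0, 1.3]
1.7 [0.8, 47.0, 1.4]
1.8 [-1.6, 50.8, 1.6]
```

Following well: the tangential force is -1.9 N, which matches the thread friction.

```bash
python3 -m handwheel '[{"dp":[0.0022,0.0039,0.0001],"delta_rot":[0,0,0]},{"dp":[0.0041,0.008,0.0003],"delta_rot":[0,0,0]},{"dp":[0.0055,0.0123,0.0004],"delta_rot":[0,0,0]},{"dp":[0.0064,0.0167,0.0005],"delta_rot":[0,0,0]},{"dp":[0.007,0.0212,0.0006],"delta_rot":[0,0,0]},{"dp":[0.007,0.0256,0.0008],"delta_rot":[0,0,0]},{"dp":[0.0067,0.0301,0.0009],"delta_rot":[0,0,0]},{"dp":[0.0059,0.0346,0.001],"delta_rot":[0,0,0]},{"dp":[0.0046,0.0389,0.0012],"delta_rot":[0,0,0]},{"dp":[0.0029,0.043,0.0013],"delta_rot":[0,0,0]},{"dp":[0.0008,0.047,0.0014],"delta_rot":[0,0,0]},{"dp":[-0.0016,0.0508,0.0016],"delta_rot":[0,0,0]}]'; python3 -c "
from h import *
meas(); wind(1.8,1.8+np.arange(1,7)*.1); wind(2.4,2.4+np.arange(1,5)*.1);wind(2.8,2.8+np.arange(1,5)*.1)"
```

```text
clock: 12.18
tcp_pos: [0.5981, 0.0888, 0.1212]
orientation: [1.968, 2.448, 0.001]
contact_force: [-1.0, 0.6, 6.5]
grip_width: 0.0148
gripper_force: 39.2
t 12.18 a 1.796 r 45.18 z 0.1212 Frad 0.15 Ftan -1.11 Fz 6.53 Mz 0.018
1.9 [-2.8, 3.5, 0.1]
2.0 [-6.0, 6.7, 0.3]
2.1 [-9.5, 9.5, 0.4]
2.2 [-13.2, 12.0, 0.5]
2.3 [-17.2, 14.2, 0.7]
2.4 [-21.4, 15.9, 0.8]
2.5 [-4.3, 1.3, 0.1]
2.6 [-8.7, 2.1, 0.3]
2.7 [-13.2, 2.5, 0.4]
2.8 [-17.7, 2.5, 0.5]
2.9 [-4.5, -0.5, 0.1]
3.0 [-8.9, -1.4, 0.3]
3.1 [-13.1, -2.8, 0.4]
3.2 [-17.3, -4.6, 0.5]
```

```bash
cat >> h.py <<'E'
def avg(n=6):
    q=[]
    for i in range(n):
        vision.grab_frame('top'); s=status.get_obs(); v=s['tcp_pos'][:2]-AX; th=np.arctan2(v[1],v[0]); F=s['contact_force']
        q.append([(A0-th)%(2*np.pi),np.hypot(*v)*1e3,F[:2]@[np.cos(th),np.sin(th)],F[:2]@[np.sin(th),-np.cos(th)],F[2],*(s['moment'])])
    print('a r Frad Ftan Fz M',np.mean(q,0).round(3))
E
python3 -m handwheel '[{"dp":[-0.0028,0.0035,0.0001],"delta_rot":[0,0,0]},{"dp":[-0.006,0.0067,0.0003],"delta_rot":[0,0,0]},{"dp":[-0.0095,0.0095,0.0004],"delta_rot":[0,0,0]},{"dp":[-0.0132,0.012,0.0005],"delta_rot":[0,0,0]},{"dp":[-0.0172,0.0142,0.0007],"delta_rot":[0,0,0]},{"dp":[-0.0214,0.0159,0.0008],"delta_rot":[0,0,0]}]'; python3 -c "
from h import *
meas(); avg()"
python3 -m handwheel '[{"dp":[-0.0043,0.0013,0.0001],"delta_rot":[0,0,0]},{"dp":[-0.0087,0.0021,0.0003],"delta_rot":[0,0,0]},{"dp":[-0.0132,0.0025,0.0004],"delta_rot":[0,0,0]}]'; python3 -c "
from h import *
meas(); avg(); wind(2.7,2.7+np.arange(1,4)*.1)"
```

```text
clock: 12.92
tcp_pos: [0.6183, 0.0716, 0.1206]
orientation: [1.968, 2.448, 0.002]
contact_force: [-2.4, 1.8, 6.2]
grip_width: 0.0148
gripper_force: 39.2
t 12.93 a 2.391 r 45.28 z 0.1206 Frad -1.06 Ftan -2.75 Fz 6.16 Mz -0.017
a r Frad Ftan Fz M [ 2.404e+00  4.525e+01 -9.320e-01 -5.990e-01  5.725e+00 -8.000e-03
  2.820e-01 -6.000e-03]
clock: 13.6
tcp_pos: [0.6235, 0.0603, 0.1203]
orientation: [-1.968, -2.449, -0.004]
contact_force: [-1.4, 3.2, 6.3]
grip_width: 0.0147
gripper_force: 39.3
t 13.60 a 2.665 r 45.38 z 0.1203 Frad -0.47 Ftan -3.46 Fz 6.32 Mz -0.009
a r Frad Ftan Fz M [ 2.6780e+00  4.5369e+01 -6.9900e-01 -2.1230e+00  6.3470e+00  4.0100e-01
  4.3200e-01 -8.0000e-03]
2.8 [-4.5, -0.1, 0.1]
2.9 [-9.0, -0.6, 0.3]
3.0 [-13.4, -1.5, 0.4]
```

```bash
python3 -m handwheel '[{"dp":[-0.0022,0,0],"delta_rot":[0,0,0]},{"dp":[-0.0045,-0.0001,0.0001],"delta_rot":[0,0,0]}]'; python3 -c "
from h import *
meas(); avg()"
python3 -m handwheel '[{"dp":[-0.0022,-0.0003,0],"delta_rot":[0,0,0]},{"dp":[-0.0045,-0.0005,0.0001],"delta_rot":[0,0,0]}]'; python3 -c "
from h import *
meas(); avg(); wind(2.9,2.9+np.arange(1,4)*.1)"
```

```text
clock: 14.15
tcp_pos: [0.6245, 0.0564, 0.1202]
orientation: [-1.967, -2.449, -0.005]
contact_force: [-1.3, 3.9, 6.4]
grip_width: 0.0147
gripper_force: 39.3
t 14.15 a 2.754 r 45.38 z 0.1202 Frad -0.49 Ftan -4.05 Fz 6.42 Mz 0.002
a r Frad Ftan Fz M [ 2.7610e+00  4.5374e+01 -7.8400e-01 -3.7580e+00  6.3160e+00  6.5800e-01
  4.0900e-01 -1.6000e-02]
clock: 14.7
tcp_pos: [0.6251, 0.0522, 0.1202]
orientation: [-1.967, -2.449, -0.006]
contact_force: [-0.9, 4.7, 5.4]
grip_width: 0.0147
gripper_force: 39.3
t 14.70 a 2.848 r 45.37 z 0.1202 Frad -0.37 Ftan -4.73 Fz 5.43 Mz 0.001
a r Frad Ftan Fz M [ 2.8550e+00  4.5379e+01 -6.7700e-01 -3.6090e+00  5.7400e+00  8.2500e-01
  2.8300e-01 -6.0000e-03]
3.0 [-4.4, -0.9, 0.1]
3.1 [-8.7, -2.3, 0.3]
3.2 [-12.8, -4.1, 0.4]
```

```bash
python3 -m handwheel '[{"dp":[-0.0022,-0.0004,0],"delta_rot":[0,0,0]},{"dp":[-0.0044,-0.0009,0.0001],"delta_rot":[0,0,0]}]'; python3 -c "
from h import *
meas(); avg()"
```

```text
clock: 15.25
tcp_pos: [0.6254, 0.048, 0.1201]
orientation: [1.967, 2.45, 0.007]
contact_force: [-0.9, 5.5, 5.4]
grip_width: 0.0146
gripper_force: 39.3
t 15.25 a 2.942 r 45.40 z 0.1201 Frad -0.81 Ftan -5.54 Fz 5.38 Mz -0.010
a r Frad Ftan Fz M [ 2.9480e+00  4.5386e+01 -7.3800e-01 -3.9420e+00  5.4250e+00  8.9800e-01
  1.5600e-01  1.0000e-03]
```

The force slope is about 7.5 N/rad, which gives a first touch near 2.46 rad and a load of about 7.5 N now. I'll relax the hand, release and rise.

```bash
python3 -m handwheel '[{"dp":[0.001,0,0],"delta_rot":[0,0,0]},{"dp":[0.0018,0,0],"delta_rot":[0,0,0]},{"dp":[0.0018,0,0],"delta_rot":[0,0,0]}]'; python3 -c "
from h import *
meas()"; python3 -m handwheel '[{"dp":[0,0,0],"delta_rot":[0,0,0]},{"dp":[0,0,0],"delta_rot":[0,0,0]},{"dp":[0,0,0],"delta_rot":[0,0,0]},{"dp":[0,0,-0.02],"delta_rot":[0,0,0]},{"dp":[0,0,-0.06],"delta_rot":[0,0,0]},{"dp":[0,0,-0.12],"delta_rot":[0,0,0]},{"dp":[0,0,-0.12],"delta_rot":[0,0,0]},{"dp":[0,0,-0.12],"delta_rot":[0,0,0]}]' 0.4
python3 - <<'E'
from h import *
a=vision.grab_frame('wrist')['img']; b=vision.grab_frame('top')['img'][215:302,345:415]
o=np.zeros((420,800,3),np.uint8); o[:,:560]=a; o[:298,560:]=cv2.convertScaleAbs(cv2.resize(b,(240,298)),alpha=1.5)
cv2.imwrite('pics/fin.png',o)
E
```

```text
clock: 15.92
tcp_pos: [0.6253, 0.0481, 0.1201]
orientation: [1.967, 2.448, 0.004]
contact_force: [0.2, 2.3, 5.4]
grip_width: 0.0146
gripper_force: 39.3
t 15.93 a 2.939 r 45.30 z 0.1201 Frad 0.28 Ftan -2.27 Fz 5.37 Mz -0.005
clock: 16.92
tcp_pos: [0.6241, 0.0467, 0.2397]
orientation: [1.969, 2.447, 0.001]
contact_force: [0.2, -0.5, -0.6]
grip_width: 0.0339
gripper_force: 0.0
```

View pics/fin.png

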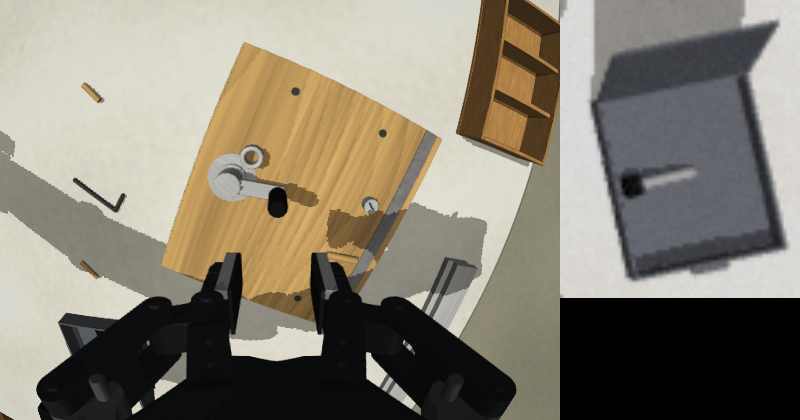

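The pin lies in the tray (head at (632,184) in the inset). The crank handle at (278,202) stayed where I left it, the gripper is clear and the other parts are undisturbed.

```bash
python3 -c "
from h import *
print(r.hand_in())"
```

```text
the job is handed in; nothing more can be done
None
```

The pin lies in the tray and the foot is wound down to about 2.94 rad, pressing on the packing plate with about 7 to 8 N (estimated from the handle force, not measured directly); the job is handed in, and no verdict came back.

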